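# Open the bolted storage box

## Task

Open the wooden storage box for me: roll the bolt's ball knob up out of its notch and draw the bolt fully back, swing the steel strap up off the lid and let it hang down in front of the box, then lift the lid by a front lip and ease it back until it stands open by itself. Force nothing, do not fling the lid, and leave the things standing round the box where they are.

Things in the scene. Friction and masses are not known exactly. Their poses are not given: they have to be found in the camera images.
- box: Pale wooden storage box, 180 (x) x 280 (y) x 104 mm high with the lid shut, fixed. Origin: centre of its underside, on the desk; x points from its front (strap side) to its back (lid hinge), y left, z up. All (x, y, z) mm below are in this frame as the box stands shut. Front wall face x = -90; lid top z = 104, lid 12 thick. Small things lie inside.
- lid (a joint): Angle of the lid on its rear hinge (rad): 0 shut, 1.80 open against its stop, where it leans back and stays by its weight; short of about 1.5 it falls shut. About 0.6 kg, 2 to 4 N at the lip. It cannot rise while the bolted strap lies over it.
- bolt (a joint): How far the bolt is drawn (m) towards the box's +y: 0 shot, 0.050 at its end stop; over 0.043 it is clear of the strap. It slides with about 2 N of friction and stays where it is left. It cannot be drawn more than 4 mm until the knob is rolled up.
- knob (a joint): Roll of the bolt's knob about the rod's axis (rad): 0 lying in the notch, on the front side of the rod and 30 degrees above level; it moves up and back as the value grows; 1.05 upright, 1.25 at its stop. Over about 0.7 its stem is out of the notch. Light friction holds it where it is left.
- strap (a joint): Angle of the strap on its hinge at the box's front edge (rad): 0 lying on the lid, 1.57 standing up, 4.25 hanging down in front of the box (its stop). It falls forward by its weight once past about 1.5, and back on the lid before that. 2 to 5 N across the top of the tab swings it, but not while the bolt lies over it.
- lid_hinge (a point): Point on the lid's hinge axis (along y) at the middle of the box's back edge: (92, 0, 98). The front lips reach 204 mm from it.
- staple (a point): Where the bolt's axis passes the staple, (-48, 0, 119). The bolt is a 12 mm steel rod along y on the lid. The staple stands up from the lid through the strap's slot, x = -61..-35, y = +-4.5, top z = 133, and the rod runs through it over the strap. Rod guides: a bridge at y = 25..38, top z = 131, and two cheeks 29 mm apart over all at y = 57..122, top z = 128; between these the notch.
- knob_ball (a point): Centre of the bolt's steel ball knob, 20 mm across, 36 mm from the rod's axis on an 8 mm stem; it moves with the bolt. At bolt 0 and knob 0: (-79, 49.5, 137).
- strap_hinge (a point): Point on the strap's hinge axis (along y) at the middle of the box's front edge: (-97, 0, 108).
- strap_tab (a point): Middle of the upturned tab at the strap's free end, 93 mm from the strap's hinge: (-4, 0, 128) with the strap on the lid. Tab 40 mm wide (y), 6 mm thick (x = -7..-1), from the strap (6 mm thick, 40 wide, z = 105..111) up to z = 141, with a 10 mm rolled edge on top. The lid is bare for 80 mm behind it.
- left_lip (a point): Left front lip of the lid: middle of its length, 2 mm behind its front edge, half-way up its thickness: (-110, 92.5, 98). The lip is 95 mm long (y), 12 mm thick and overhangs the front wall by 22 mm, so that a fingertip fits beneath it (underside z = 92).
- right_lip (a point): The same for the right front lip: (-110, -92.5, 98).
- candle_glass: Empty glass tumbler, 81 mm across, 91 mm high, loose, just right of the box. Origin: centre of its underside.
- glue_stick: Glue stick standing on its end, 26 mm across, 89 mm high, loose, just left of the box. Origin: centre of its underside.
- phone: Phone lying flat, 150 x 74 x 10 mm, loose, in front of the box on the left. Origin: centre of its underside.
- pen: Pen lying on the desk, 145 x 12 x 9 mm, loose, in front of the box. Origin: centre of its underside.
- stapler: Grey stapler, 125 x 34 x 45 mm, loose, behind the box. Origin: centre of its underside.
- dropper: Small dropper bottle, 34 mm across, 102 mm high, loose, behind the box on the left. Origin: centre of its underside.

How it is judged (in metres and radians):
On the way, in this order (a step that is already met when the one before it is completed fails the run):
1. the knob is rolled up and the bolt drawn clear of the strap, the strap still on the lid (value of joint bolt above 0.045 m and value of joint strap below 0.5 rad), for 0.2 s.
2. the strap is swung off and hangs in front, the lid still down (value of joint strap above 3.5 rad and value of joint lid below 0.3 rad), for 0.2 s.
At the end, for the whole second after the job is handed in: The bolt is drawn at least 45 of its 50 mm, the strap hangs in front of the box (over 3.5 rad), and the lid stands open by itself, over 1.6 rad and at rest (value of joint bolt above 0.045 m and value of joint strap above 3.5 rad and value of joint lid above 1.6 rad and velocity of joint lid between -0.05 and 0.05 rad/s); the robot touches nothing.
It fails at once if the box or its fittings are forced (over 60 N) (contact force between any of the fingers, the arm and box above 60 N).
It fails at once if the lid is flung open or let slam shut (faster than 4 rad/s) (velocity of joint lid above 4 rad/s or velocity of joint lid below -4 rad/s).
It fails at once if a bystander is shifted more than 30 mm or tipped (distance of any of candle_glass, glue_stick, phone, pen, stapler, dropper from where it was at the start of the episode above 0.03 m or angle between any of candle_glass, glue_stick's own z axis and vertical above 0.5 rad).
It also fails if it takes over 53 s, if anything falls off the work surface, if the arm or the gripper's body presses on something with over 40 N, if the wrist force passes 120 N, or if a joint passes its speed limit or range.

## Robot

A 6-joint arm with a two-finger parallel gripper is mounted at the origin on a cart in front of the work surface, level with it; the furniture and walls round the work are solid. World frame = base frame: x ahead of the robot, y to its left, z up, the work surface at z = 0. Lengths are in m, angles in degrees, forces in N, time in s.
With the tool pointing down it reaches from about 0.325 to 0.9 m from the base axis. Payload 6.1 kg.
Tool frame: the origin (TCP) lies at the very end of the fingers, on their centre line; the grasp point (between the pads) lies 19 mm behind it; z points along the fingers, x is the direction in which the jaws open and shut, and the axes are right-handed (so a half turn about z gives the same grasp; the last joint's range is limited). The gripper opens to 87 mm and grips with 3 to 60 N. Pads are 19 mm wide; open, the fingers measure 117 mm over their backs; the gripper's body (75 mm by 190 mm) begins 51 mm behind the grasp point.
Start: joints at [68.405, 12.628, 87.462, -0, 79.91, -7.225], TCP at [0.155, 0.605, 0.223] pointing down, gripper open.
Joint ranges: [-170.65, 170.65], [-52.31, 119.04], [5.05, 147.46], [-71.25, 251.25], [11.57, 151.72], [-153.62, 153.62]. Speed limits (degrees/s): [147.25, 147.25, 172.46, 180, 180, 180].

## Interface

Orientations are given as a 3x3 rotation matrix whose columns are the frame's x, y, z axes.
In Python, from cell import bot, get_state, imaging, regions_of gives the robot as it stands. Calls block until the motion is done:
- bot.move_pose(position, orientation): joint-space move of the TCP to a pose.
- bot.servo_line(position, ori=None, v=0.15, max_force=None): straight line of the TCP; ori=None keeps the orientation; v is the mean speed in m/s. With max_force (N) it stops when the force on the tool has changed by that much, and returns True; else False.
- bot.move_joints(angles): joint-space move.
- bot.set_gripper(opening): finger opening in m; the grip force is fixed at half the most; returns when the fingers have stopped.
- bot.wait(seconds).
- bot.ik(position, orientation): joint angles nearest the present ones, or None.
- get_state(): the state.
- imaging.get_image(name): name is "side" or "top"; returns a dict with "pixels" (400x640x3 uint8, red, green, blue), "K" (3x3 intrinsics, pixels), "extrinsics" (4x4, takes a point from camera to world coordinates). Camera axes: x right, y up, looking along -z (the intrinsics and any distortion apply to the point x, -y, -z); pixel columns grow to the right and rows downward; lengths in m; the calibration is good to about 2 mm. A picture is of the moment at which its call begins. There is no depth.
A pose or a line that the arm cannot do raises bot.MotionError and nothing moves.
- bot.sign_off(): hands the job in, once; it reports no verdict.
Trained networks look in a picture, given as the dict that the camera call returned (one of the last four; its "shot" number tells which), for a name from the list of things; names that differ only in an ending like _2 or _b are one class to them, and where a whole thing is asked for, a point or a joint stands for the part that bears it (a point fixed in the world has none). Each returns a list of dicts, best first, with "conf" (0 to 1); they miss things now and then, are a little off and sometimes report something else, mostly with a low value. They report only what shows in the picture. A call takes as long as a camera call.
- regions_of(picture, target): "mask" (400x640 bool, what is visible of it) and "pixel" ([row, column] in pixels, amid what is visible of it).
The state is a dict: "time": time; "q": joint angles; "joint_vel": joint speeds; "joint_torque": joint torques, N m; "tcp_pos": TCP position; "tool_rot": TCP orientation; "wrist_force": force on the tool from outside, world axes, zero at the start; "ft_torque": the same for the moment, N m; "width": finger opening in m.
Only numpy, scipy, OpenCV 4.12 (cv2) and the standard library are available. Lean on these libraries where they do the work, as an engineer would, in place of code of your own. Each camera call takes 0.05 s, during which the arm holds its last target.

## Working session

There is one attempt and no reset: what is moved stays moved. The work goes in short steps, each a Python script; the robot and the scene stay as the last script left them, time stands still between calls to the robot, and variables do not carry over. Pictures are saved under pics/ and viewed, and the job is handed in when it is done.

```bash
ls; mkdir -p pics
cat > h.py <<'E'
import numpy as np, cv2
from cell import bot, get_state, imaging, regions_of
def shot(n,f=None):
    p=imaging.get_image(n)
    if f: cv2.imwrite('pics/'+f,p['pixels'][:,:,::-1])
    return p
def proj(p,X):
    X=np.atleast_2d(X); E=np.linalg.inv(p['extrinsics'])
    c=X@E[:3,:3].T+E[:3,3]; c=c*[1,-1,-1]
    u=c@np.array(p['K']).T; return u[:,:2]/u[:,2:]
def ray(p,uv):
    E=p['extrinsics']; d=np.linalg.inv(p['K'])@[uv[0],uv[1],1]; d=E[:3,:3]@(d*[1,-1,-1]); return E[:3,3],d/np.linalg.norm(d)
def onplane(p,uv,z):
    o,d=ray(p,uv); return o+d*(z-o[2])/d[2]
E
python3 - <<'E'
from h import *
for n in('side','top'):
    p=shot(n,n+'0.png'); print(n,p['K'],p['extrinsics'],[k for k in p])
    for t in ['box','lid','bolt','knob','strap','candle_glass','glue_stick','phone','pen','stapler','dropper']:
        r=regions_of(p,t); print(t,[(round(x['conf'],2),np.round(x['pixel']),x['mask'].sum()) for x in r][:3])
print(get_state())
E
```

```text
pics
side [[371.45519827   0.         318.5155099 ]
 [  0.         371.45519827 197.86003727]
 [  0.           0.           1.        ]] [[-0.99545133  0.06061116 -0.07350461  0.51052829]
 [-0.09524948 -0.64970669  0.75419411  0.753803  ]
 [-0.00204386  0.7577648   0.65252458  0.79402541]
 [ 0.          0.          0.          1.        ]] ['pixels', 'K', 'extrinsics', 'shot']
box [(0.74, array([200., 312.]), np.int64(5586))]
lid [(0.74, array([194., 315.]), np.int64(3997))]
bolt [(0.58, array([193., 332.]), np.int64(106))]
knob [(0.41, array([190., 333.]), np.int64(72))]
strap []
candle_glass [(0.84, array([153., 338.]), np.int64(311)), (0.16, array([193., 315.]), np.int64(4029))]
glue_stick [(0.55, array([240., 282.]), np.int64(233))]
phone [(0.85, array([295., 388.]), np.int64(1581))]
pen [(0.37, array([195., 387.]), np.int64(70))]
stapler [(0.71, array([179., 270.]), np.int64(253))]
dropper [(0.91, array([290., 228.]), np.int64(402)), (0.57, array([154., 339.]), np.int64(299))]
top [[435.71157162   0.         316.69932955]
 [  0.         435.71157162 200.65531124]
 [  0.         
[... 1096 characters left out ...]
8634454e-04,
        7.99108838e+01, -7.22466189e+00]), 'joint_vel': array([ 0.05632922, -0.05263714,  0.04930975, -0.02378469, -0.05041315,
        0.04367906]), 'joint_torque': array([-6.98925924e-04, -4.94561434e+01, -3.87717426e+01,  6.97432458e-02,
        4.67301300e-02, -5.38663573e-05]), 'tcp_pos': array([0.15509188, 0.60544466, 0.22254913]), 'tool_rot': array([[ 2.48156747e-01,  9.68719892e-01, -6.60086605e-06],
       [ 9.68719892e-01, -2.48156747e-01,  6.60471477e-06],
       [ 4.76006913e-06, -8.03339478e-06, -1.00000000e+00]]), 'wrist_force': array([ 0.33977003,  0.20009783, -0.16124879]), 'ft_torque': array([-0.02249179,  0.02743791, -0.02473801]), 'width': 0.08709454941119162}
```

View pictures.

Run:
```python
import cv2
for n,(r0,r1,c0,c1) in {'side':(120,320,200,460),'top':(110,290,200,440)}.items():
    im=cv2.imread(f'pics/{n}0.png')[r0:r1,c0:c1]; cv2.imwrite(f'pics/{n}0c.png',cv2.resize(im,None,fx=3,fy=3,interpolation=cv2.INTER_CUBIC))
```

```text
(no output)
```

View pics/side0.png

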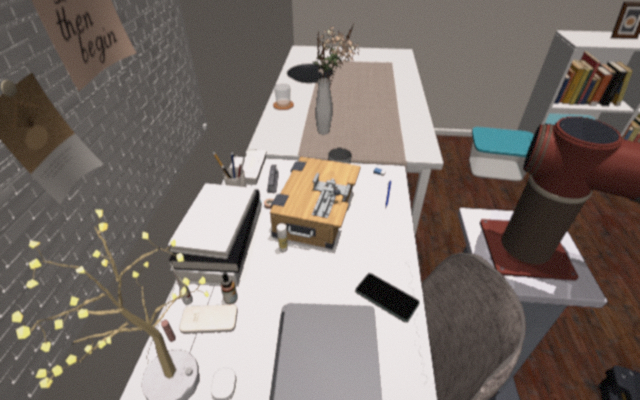

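View pics/side0c.png

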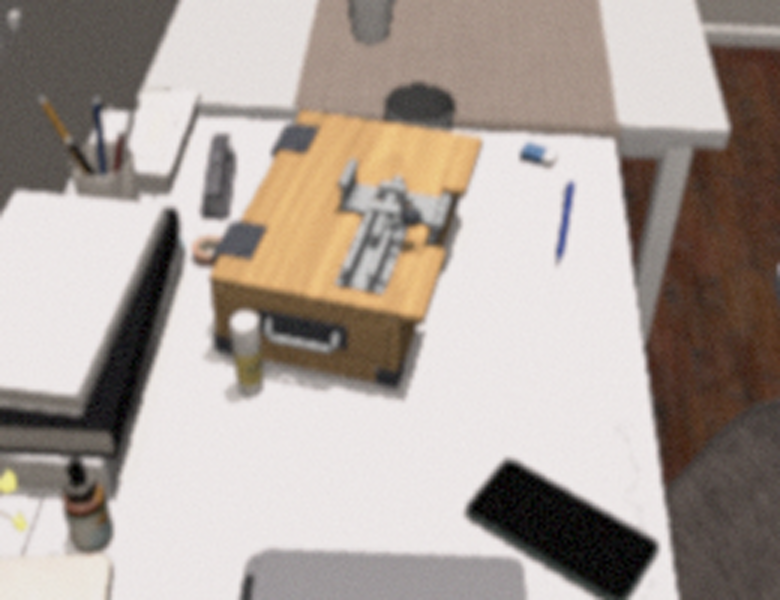

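View pics/top0c.png

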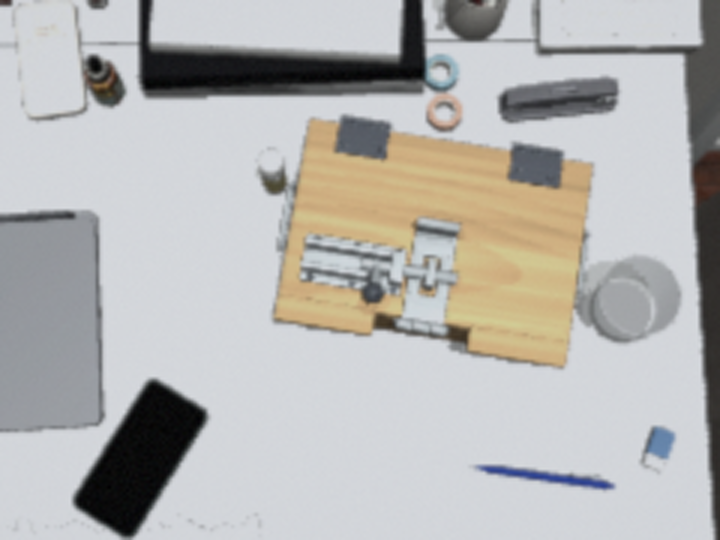

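View pics/top0.png

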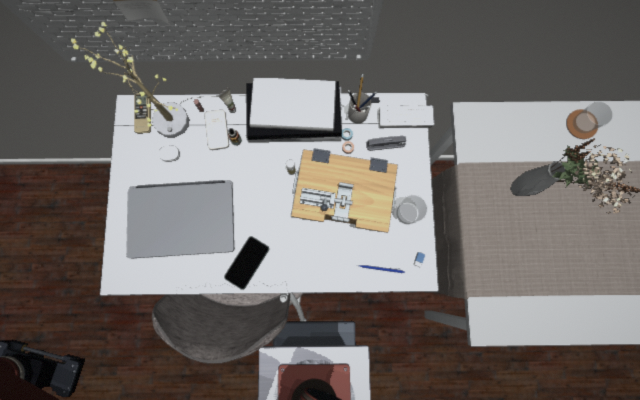

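```bash
cat > fit.py <<'E'
from h import *
from scipy.optimize import least_squares
p=shot('top');s=shot('side')
f=lambda L,o:(np.array(L)+.5)/3-.5+np.array(o)
T=f([(310,118),(592,162),(567,366),(275,320)],(200,110))
S=f([(215,278),(300,112),(482,140),(423,318)],(200,120))
C=np.array([[90,140,104],[90,-140,104],[-112,-140,104],[-112,140,104]])/1e3
CS=C[[0,1,2,3]]
def w(v,X):
    c,s_=np.cos(v[2]),np.sin(v[2]); return np.asarray(X)@np.array([[c,s_,0],[-s_,c,0],[0,0,1]])+[v[0],v[1],v[3]]
fun=lambda v:np.r_[(proj(p,w(v,C))-T).ravel(),(proj(s,w(v,CS))-S).ravel()]
r=least_squares(fun,[.5,0,0,0],loss='soft_l1'); print(np.round(r.x,4),np.degrees(r.x[2])); print(np.round(r.fun,2))
r3=least_squares(lambda v:fun([*v,0]),r.x[:3],loss='soft_l1'); print(np.round(r3.x,4));
# triangulate the mask pixels of knob
for v,P,T_ in((r3.x,p,'top'),(r3.x,s,'side')):
    v=[*v,0]
    im=cv2.resize(P['pixels'][:,:,::-1],None,fx=4,fy=4,interpolation=cv2.INTER_CUBIC)
    for q in [(-79,49.5,137),(-4,0,141),(-4,20,141),(-4,-20,141),(-97,0,108),(-48,0,133),(-110,92.5,104),(-110,-92.5,104),(-110,45,104),(-48,122,119)]+[tuple(c*1e3) for c in C]:
        u=(proj(P,w(v,np.array(q)/1e3))[0]+.5)*4-.5; cv2.circle(im,tuple(np.round(u).astype(int)),3,(0,0,255),1)
    c=(proj(P,w(v,[0,0,.1]))[0]*4).astype(int); cv2.imwrite(f'pics/{T_}_fit{__import__("sys").argv[1]}.png',im[max(0,c[1]-280):c[1]+280,c[0]-380:c[0]+380])
for n,t in (('top','knob'),('top','strap'),('side','knob')):
    P=p if n=='top' else s
    r=regions_of(P,t); print(n,t,[(x['conf'],x['pixel']) for x in r])
print('proj knob',proj(p,w([*r3.x,0],[-.079,.0495,.137])),proj(s,w([*r3.x,0],[-.079,.0495,.137])))
print(proj(p,get_state()['tcp_pos']),proj(s,get_state()['tcp_pos']))
E
python3 fit.py 1
```

```text
[ 0.6046 -0.0955 -0.1679 -0.0034] -9.61920325338083
[-0.14 -0.03  0.72 -0.04  0.28  0.11 -0.14 -0.09 -2.06  0.54  0.05 -0.38
  0.14 -0.41  0.86  0.78]
[ 0.604  -0.0943 -0.167 ]
top knob [(0.62, [205.1, 325.6])]
top strap [(0.92, [194.0, 346.0]), (0.64, [140.3, 386.3])]
side knob []
proj knob [[324.32205855 207.88834032]] [[337.5837299  192.65226464]]
[[ 61.3557828  359.39955243]] [[617.43633101 487.95426787]]
```

View pics/top_fit1.png

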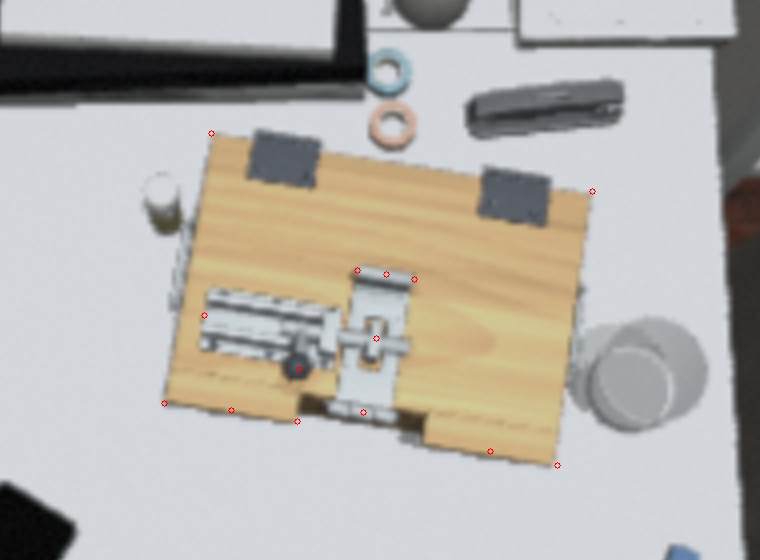

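View pics/side_fit1.png

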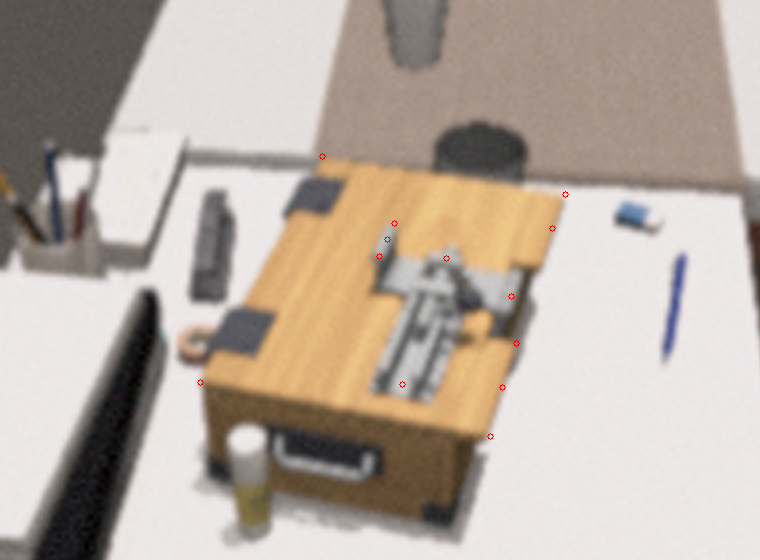

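```bash
cat >> h.py <<'E'
BX=np.array([0.6042,-0.0948,0.0]); YAW=-0.1674
RB=np.array([[np.cos(YAW),-np.sin(YAW),0],[np.sin(YAW),np.cos(YAW),0],[0,0,1]])
def W(x,y,z): return BX+RB@(np.array([x,y,z])/1e3)
def inb(P): return RB.T@(np.asarray(P)-BX)*1e3
def ori(zb,xb):
    z=np.array(zb,float);z/=np.linalg.norm(z);x=np.array(xb,float);x-=z*(x@z);x/=np.linalg.norm(x)
    return RB@np.column_stack([x,np.cross(z,x),z])
DOWN=ori((0,0,-1),(0,1,0)); DOWN2=ori((0,0,-1),(0,-1,0))
E
python3 - <<'E'
from h import *
def t(n,p,o):
    q=bot.ik(W(*p),o); print(n,p,None if q is None else np.round(q,1))
for n,o in(('D',DOWN),('D2',DOWN2)):
    for p in [(-104,49.5,200),(-98,49.5,125),(-66,49.5,143),(-48,20,145),(-48,75,145),(12,0,130),(-100,0,200)]: t(n,p,o)
for tilt in (0,15,30,45):
  c,s=np.cos(np.radians(tilt)),np.sin(np.radians(tilt))
  for xs in (1,-1):
    o=ori((0,-c,-s),(xs,0,0)); print('tilt',tilt,xs)
    for p in [(-103,100,80),(-60,100,200),(20,100,280),(92,100,300),(130,100,296)]: t('L',p,o)
E
```

```text
D (-104, 49.5, 200) [-12.1  -2.1 105.7  -0.   76.4 -92.5]
D (-98, 49.5, 125) [-12.    3.2 108.9  -0.   67.9 -92.5]
D (-66, 49.5, 143) [-11.9   6.3 103.5  -0.   70.2 -92.3]
D (-48, 20, 145) [-14.8   8.3 101.1  -0.   70.7 -95.2]
D (-48, 75, 145) [ -9.2   9.  100.3  -0.   70.8 -89.6]
D (12, 0, 130) [-16.2  16.9  92.6  -0.   70.5 -96.6]
D (-100, 0, 200) [-17.6  -2.  105.6  -0.   76.4 -98. ]
D2 (-104, 49.5, 200) [-12.1  -2.1 105.7  -0.   76.4  87.5]
D2 (-98, 49.5, 125) [-12.    3.2 108.9  -0.   67.9  87.5]
D2 (-66, 49.5, 143) [-11.9   6.3 103.5  -0.   70.2  87.7]
D2 (-48, 20, 145) [-14.8   8.3 101.1  -0.   70.7  84.8]
D2 (-48, 75, 145) [ -9.2   9.  100.3  -0.   70.8  90.4]
D2 (12, 0, 130) [-16.2  16.9  92.6  -0.   70.5  83.4]
D2 (-100, 0, 200) [-17.6  -2.  105.6  -0.   76.4  82. ]
tilt 0 1
L (-103, 100, 80) [ 25.3  58.6  80.  -62.4 112.2  54.1]
L (-60, 100, 200) [ 23.3  49.   79.4 -68.1 115.2  43.3]
L (20, 100, 280) None
L (92, 100, 300) None
L (130, 100, 296) None
tilt 0 -1
L (-103, 100, 80) [  25.3   58.6   80.   -62.4  112.2 -125.9]
L (-60, 100, 200) [  23.3   49.    79.4  -68.1  115.2
[... 923 characters left out ...]
  21.9   37.7   91.2  -47.6   92.1 -131.5]
L (-60, 100, 200) [  20.    31.1   85.5  -49.7   99.1 -141.9]
L (20, 100, 280) [  17.    34.4   71.3  -52.9  103.7 -152.4]
L (92, 100, 300) None
L (130, 100, 296) None
tilt 45 1
L (-103, 100, 80) [ 17.6  27.6  97.  -39.4  82.3  42.3]
L (-60, 100, 200) [ 15.9  22.5  88.9 -39.7  91.4  32.8]
L (20, 100, 280) [ 13.1  27.4  73.4 -41.2  97.8  23.9]
L (92, 100, 300) [ 11.1  35.8  59.4 -42.3 100.6  18.6]
L (130, 100, 296) [ 10.1  41.3  51.7 -42.8 101.6  16.4]
tilt 45 -1
L (-103, 100, 80) [  17.6   27.6   97.   -39.4   82.3 -137.7]
L (-60, 100, 200) [  15.9   22.5   88.9  -39.7   91.4 -147.2]
L (20, 100, 280) None
L (92, 100, 300) None
L (130, 100, 296) None
```

Run:
```python
from h import *
t0=get_state()['time']
bot.set_gripper(0.0); 
bot.move_pose(W(-112,49.5,190),DOWN2); print(get_state()['time']-t0)
bot.servo_line(W(-112,49.5,126),v=0.15); print(get_state()['time']-t0,get_state()['wrist_force'],get_state()['width'])
hit=bot.servo_line(W(-80,49.5,126),v=0.04,max_force=3); s=get_state(); print(hit,inb(s['tcp_pos']),s['wrist_force'],s['time']-t0)
shot('top','top1.png');shot('side','side1.png')
```

```text
4.0832999999999995
4.6583 [-0.57436396 -0.50628743 -0.09616438] 0.0007505667751347043
True [-96.70882259  49.503718   125.85490346] [-2.40442715  0.30613799  0.96285875] 5.1583
```

```bash
python3 - <<'E'
from h import *
t0=get_state()['time']
for a in np.radians([45,60,75,88,96]):
    x=-48-36*np.cos(a)-19.5+2.5; z=119+36*np.sin(a)-11
    h=bot.servo_line(W(x,49.5,z),v=0.06,max_force=15); s=get_state(); print(h,inb(s['tcp_pos']).round(1),s['wrist_force'].round(1),s['time']-t0)
    if h: break
shot('top','top2.png');shot('side','side2.png')
E
python3 - <<'E'
import cv2
for n,(r0,r1,c0,c1) in {'side':(150,260,260,390),'top':(130,250,270,430)}.items():
    im=cv2.imread(f'pics/{n}2.png')[r0:r1,c0:c1]; cv2.imwrite(f'pics/{n}2c.png',cv2.resize(im,None,fx=4,fy=4,interpolation=cv2.INTER_CUBIC))
E
```

```text
False [-91.1  49.5 134.2] [-7.6  1.6  6.5] 0.3167
False [-82.1  49.4 140. ] [-0.8 -0.2  0.7] 0.625
False [-73.4  49.5 143. ] [ 0.2 -0.1  0.2] 0.9333999999999998
False [-65.8  49.5 144. ] [-0.6  0.4  0.2] 1.2166999999999994
False [-61.   49.5 143.7] [-0.1 -0.1 -1.1] 1.4667000000000003
```

View pics/side2c.png

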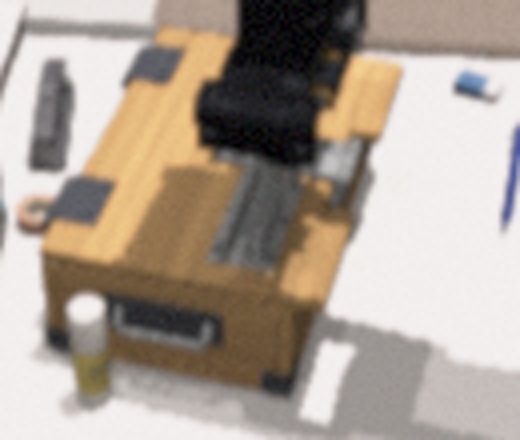

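View pics/top2c.png

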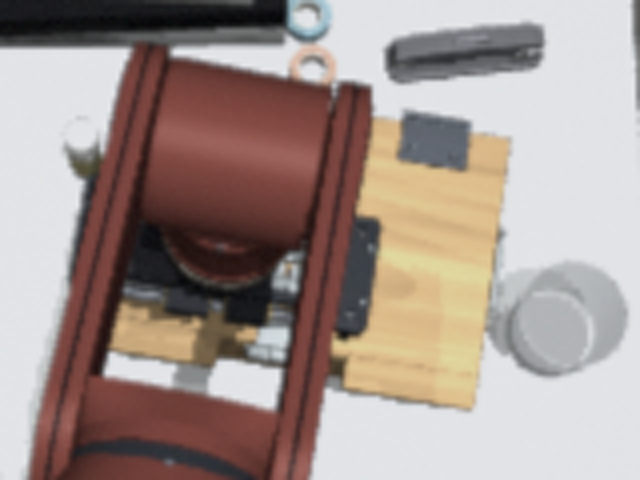

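Run:
```python
from h import *
t0=get_state()['time']
def L(p,v=.15,f=None):
    h=bot.servo_line(W(*p),v=v,max_force=f); s=get_state(); print(h,inb(s['tcp_pos']).round(1),s['wrist_force'].round(1),round(s['time']-t0,2)); return h
L((-70,49.5,150)); L((-66,40,172)); L((-46,15,172)); L((-46,15,146),.12,10)
L((-46,50,146),.06,12)
```

```text
False [-69.8  49.5 150.4] [0.3 0.  0.2] 0.25
False [-64.9  39.8 172.9] [-0.6  0.2  0.3] 0.56
False [-46.4  14.9 171. ] [-0.7  0.2  0.4] 0.92
False [-47.1  15.6 145.1] [0.7 0.4 0.4] 1.29
False [-46.4  50.4 145.7] [0.  0.6 1.2] 2.03
```

```bash
python3 - <<'E'
from h import *
t0=get_state()['time']
def L(p,v=.15,f=None):
    h=bot.servo_line(W(*p),v=v,max_force=f); s=get_state(); print(h,inb(s['tcp_pos']).round(1),s['wrist_force'].round(1),round(s['time']-t0,2)); return h
L((-46,80,146),.05,10)
shot('side','side3.png')
L((-46,70,146)); L((-46,60,175)); 
bot.move_pose(W(18,0,175),DOWN2); print(get_state()['time'])
shot('side','side4.png');shot('top','top4.png')
E
python3 - <<'E'
import cv2
a=[]
for n,(r0,r1,c0,c1) in {'side3':(150,260,260,390),'side4':(150,260,260,390),'top4':(130,250,270,430)}.items():
    im=cv2.imread(f'pics/{n}.png')[r0:r1,c0:c1]; cv2.imwrite(f'pics/{n}c.png',cv2.resize(im,None,fx=4,fy=4,interpolation=cv2.INTER_CUBIC))
E
```

```text
False [-46.1  79.9 145.8] [ 0.1 -3.8 -1.1] 0.75
False [-45.8  70.1 146.3] [0.2 0.6 0.9] 1.05
False [-45.2  60.2 176. ] [ 0.1  0.  -0.1] 1.41
12.15
```

View pics/side3c.png

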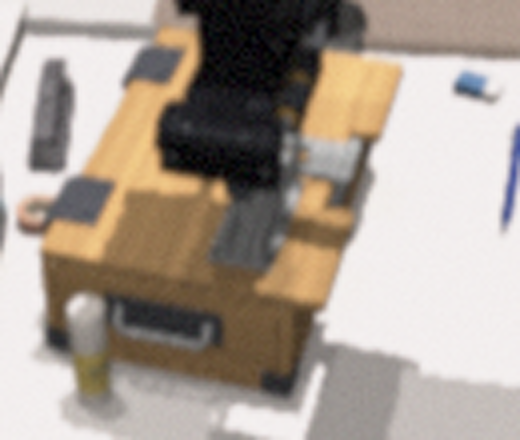

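View pics/side4c.png

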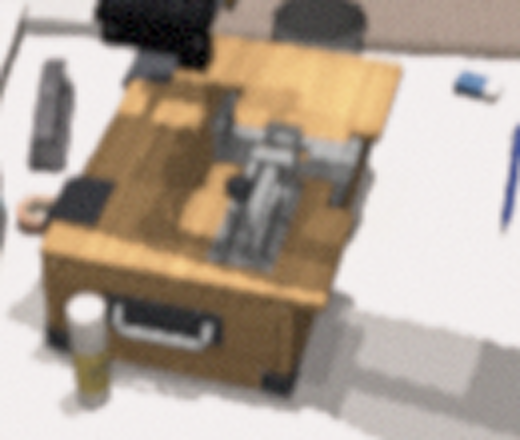

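View pics/top4c.png

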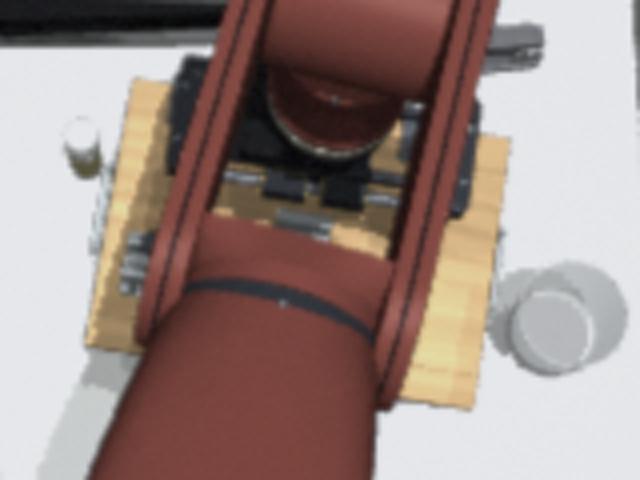

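Run:
```python
from h import *
s=shot('side'); r=regions_of(s,'knob'); print([(x['conf'],x['pixel'],x['mask'].sum()) for x in r])
for a in (80,90,102):
  for d in (0,20,30,40,45,50):
    a_=np.radians(a);print(a,d,proj(s,W(-48-36*np.cos(a_),49.5+d,119+36*np.sin(a_))).round(1))
g=s['pixels'][180:215,300:340].sum(2); yy,xx=np.where(g<150); print(yy.mean()+180,xx.mean()+300,len(yy))
```

```text
[(0.63, [194.0, 317.2], np.int64(59))]
80 0 [[328.9 186.2]]
80 20 [[327.1 190.7]]
80 30 [[326.2 193. ]]
80 40 [[325.3 195.3]]
80 45 [[324.8 196.5]]
80 50 [[324.4 197.7]]
90 0 [[326.7 185.6]]
90 20 [[324.9 190.1]]
90 30 [[324.  192.4]]
90 40 [[323.  194.7]]
90 45 [[322.5 195.9]]
90 50 [[322.1 197.1]]
102 0 [[324.  185.4]]
102 20 [[322.2 189.9]]
102 30 [[321.3 192.2]]
102 40 [[320.3 194.5]]
102 45 [[319.8 195.7]]
102 50 [[319.3 196.9]]
198.0 320.0 1
```

Run:
```python
from h import *
a=cv2.imread('pics/side0.png')[175:215,295:355];b=cv2.imread('pics/side4.png')[175:215,295:355]
cv2.imwrite('pics/cmp.png',np.vstack([cv2.resize(i,None,fx=7,fy=7,interpolation=cv2.INTER_CUBIC) for i in(a,b)]))
```

```text
(no output)
```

View pics/cmp.png

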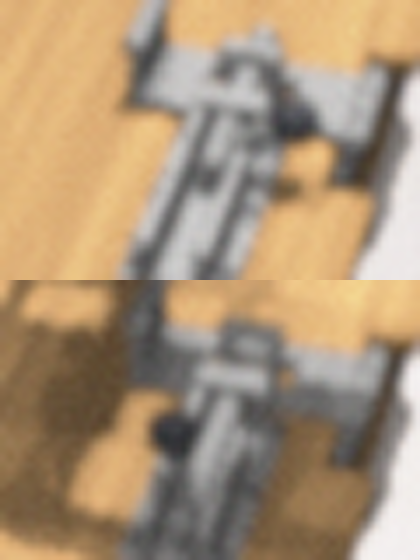

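```bash
cat >> h.py <<'E'
def L(p,v=.15,f=None,o=None):
    h=bot.servo_line(W(*p),ori=o,v=v,max_force=f); s=get_state(); print(h,inb(s['tcp_pos']).round(1),s['wrist_force'].round(1),round(s['time'],2)); return h
E
python3 - <<'E'
from h import *
L((-43,62,175),.25);L((-43,62,147),.15,10);L((-43,95,147),.05,10)
E
```

```text
False [-43.4  63.  175.5] [ 0.3 -0.6  0.8] 12.85
False [-43.6  61.4 145.9] [-0.5 -0.3  0.3] 13.18
True [-42.4  80.  147.7] [-1.1 -6.2  3.2] 13.65
```

Run:
```python
from h import *
L((-43,72,150));L((-38,60,178),.2);L((20,0,175),.25);L((20,0,131),.15,10)
for al,R in ((14,98),(20,97),(27,96),(35,94)):
    a=np.radians(al); 
    h=L((-97+R*np.cos(a)+9.5,0,108+R*np.sin(a)),.06,20)
    if h: break
shot('side','side5.png')
im=cv2.imread('pics/side5.png')[130:260,240:400]; cv2.imwrite('pics/side5c.png',cv2.resize(im,None,fx=4,fy=4,interpolation=cv2.INTER_CUBIC))
```

```text
False [-42.7  72.2 150.6] [-0.2  0.  -0.3] 13.9
False [-37.   60.1 179.1] [-0.1  0.2 -0.1] 14.21
False [ 1.930e+01 -1.000e-01  1.732e+02] [-0.7  1.1 -0.4] 14.69
False [ 19.1   0.9 130.5] [-0.3 -0.7  0.3] 15.13
False [1.190e+01 1.000e-01 1.361e+02] [7.6 0.4 1.8] 15.49
False [  8.2   0.2 146.1] [ 9.6 -0.5  3.6] 15.82
False [  2.7   0.2 156.8] [10.2  0.6  5. ] 16.17
False [ -4.9   0.2 168.2] [11.1 -0.2  7. ] 16.54
```

View pics/side5c.png

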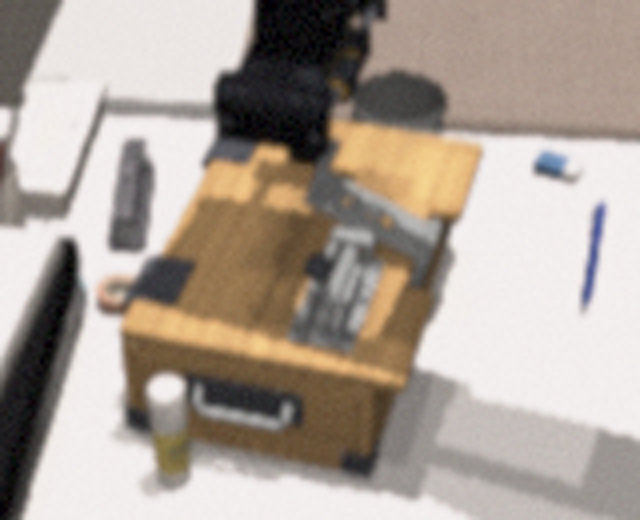

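The picture shows the strap rising from its hinge (crop (430,240)) with the finger behind the tab at (325,160). It works, so I continue the arc.

Run:
```python
from h import *
for al,R in ((42,93),(50,92),(60,90),(70,88),(80,87),(90,86),(97,86)):
    a=np.radians(al); 
    h=L((-97+R*np.cos(a)+9.5,0,108+R*np.sin(a)),.08,20)
    if h: break
shot('side','side6.png')
im=cv2.imread('pics/side6.png')[130:260,240:400]; cv2.imwrite('pics/side6c.png',cv2.resize(im,None,fx=4,fy=4,interpolation=cv2.INTER_CUBIC))
```

```text
False [-12.7   0.3 177. ] [9.8 1.  8.9] 16.88
False [-23.8  -0.  184.5] [ 7.5 -0.1  8.4] 17.19
False [-37.1   0.  193.1] [ 7.3  0.3 12.4] 17.54
False [-5.100e+01  1.000e-01  1.994e+02] [ 7.9  1.3 18.8] 17.88
False [-6.550e+01  2.000e-01  2.037e+02] [ 5.8  2.3 24.6] 18.23
False [-80.1   0.3 205.6] [ 3.2  3.8 33.9] 18.57
False [-90.7   0.4 205.8] [-0.4  5.2 40.1] 18.85
```

View pics/side6c.png

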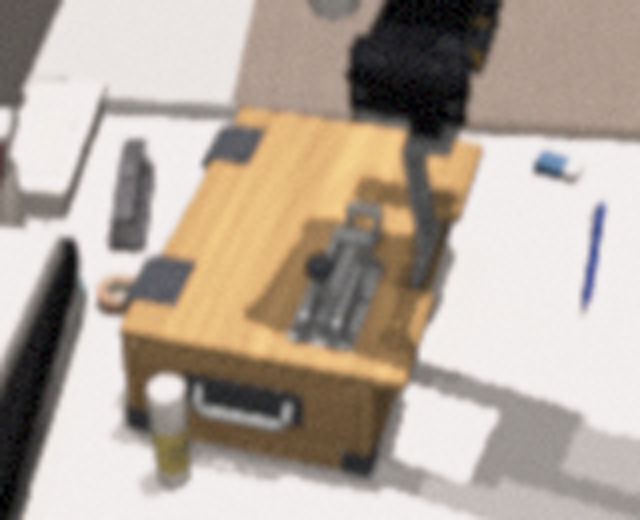

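Run:
```python
from h import *
s=shot('side')
for ph in (65,75,80,85,90,95):
    a=np.radians(ph);u=np.array([np.cos(a),0,np.sin(a)]);n=np.array([-np.sin(a),0,np.cos(a)])
    b=np.array([-97,0,108])
    f=lambda P:((proj(s,W(*P))[0]+[-.5,-1]-[240,130]+.5)*4).round(0)
    print(ph,f(b),f(b+60*u+[0,20,0]),f(b+60*u+[0,-20,0]),f(b+96*u+[0,20,0]),f(b+93*u+33*n+[0,20,0]))
```

```text
65 [428. 241.] [390. 192.] [403. 159.] [370. 150.] [416. 144.]
75 [428. 241.] [404. 190.] [416. 157.] [393. 147.] [441. 148.]
80 [428. 241.] [412. 190.] [424. 157.] [405. 147.] [453. 151.]
85 [428. 241.] [419. 190.] [431. 157.] [417. 147.] [465. 155.]
90 [428. 241.] [427. 191.] [438. 158.] [429. 149.] [477. 160.]
95 [428. 241.] [434. 193.] [445. 159.] [441. 151.] [489. 166.]
```

Run:
```python
import cv2
im=cv2.imread('pics/side6.png')[155:205,325:375]; cv2.imwrite('pics/side6d.png',cv2.resize(im,None,fx=12,fy=12,interpolation=cv2.INTER_CUBIC))
```

```text
(no output)
```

View pics/side6d.png

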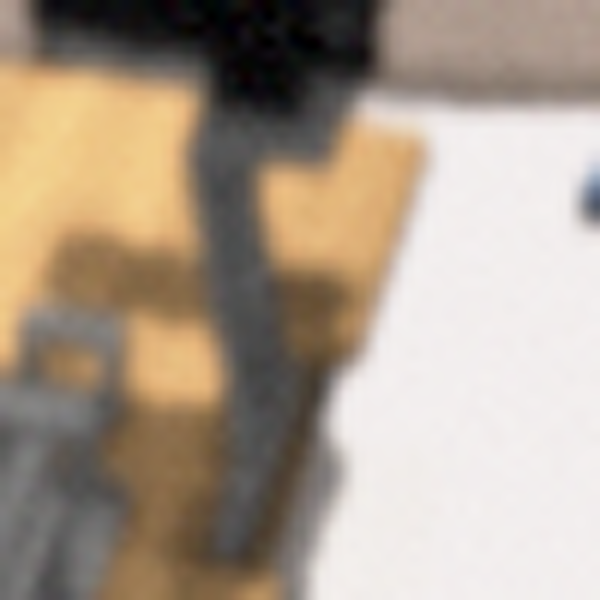

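Run:
```python
from h import *
for cx,cz in ((-4,95.5),(-12,97),(-20,96),(-27,94)):
    h=L((-97+cx+9.5,0,108+cz),.05,40)
    if h or get_state()['wrist_force'][2]>25: break
shot('side','side7.png')
im=cv2.imread('pics/side7.png')[130:260,240:400]; cv2.imwrite('pics/side7c.png',cv2.resize(im,None,fx=4,fy=4,interpolation=cv2.INTER_CUBIC))
```

```text
False [-9.020e+01 -1.000e-01  2.061e+02] [ 0.3  0.4 14. ] 19.34
False [-99.8  -0.  205.5] [-1.7  1.   7.2] 19.66
False [-107.9    0.   204.4] [-1.1  1.3  7.6] 19.97
False [-1.139e+02  1.000e-01  2.037e+02] [-1.   1.9 11.9] 20.26
```

View pics/side7c.png

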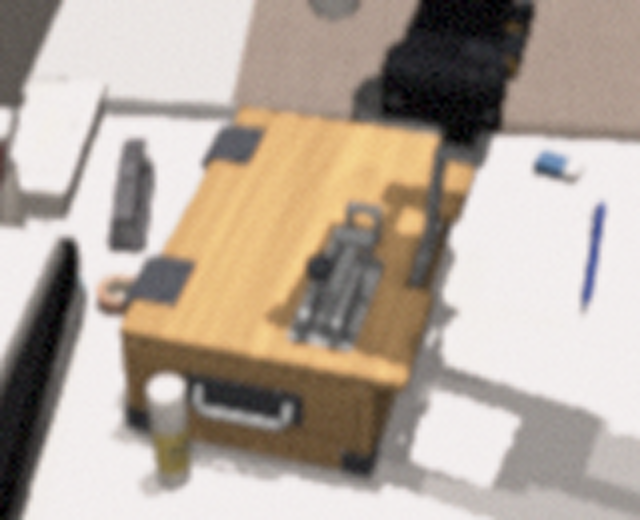

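Run:
```python
from h import *
for cx,cz in ((-38,91),(-50,85)):
    h=L((-97+cx+9.5,0,108+cz),.06,30)
    if h or get_state()['wrist_force'][2]>30: break
L((-97-40,0,108+105),.15)
L((-97-25,0,108+135),.25)
bot.wait(.4)
shot('side','side8.png');shot('top','top8.png')
im=cv2.imread('pics/side8.png')[130:260,240:400]; cv2.imwrite('pics/side8c.png',cv2.resize(im,None,fx=4,fy=4,interpolation=cv2.INTER_CUBIC))
```

```text
False [-1.246e+02  1.000e-01  2.018e+02] [-4.1  1.7 18.4] 20.65
False [-1.365e+02  1.000e-01  1.982e+02] [-10.6   4.8  34. ] 21.02
False [-1.371e+02 -1.000e-01  2.129e+02] [ 0.6  0.7 -0.3] 21.31
False [-1.215e+02 -1.000e-01  2.428e+02] [ 0.4 -0.3 -0.4] 21.59
```

View pics/side8c.png

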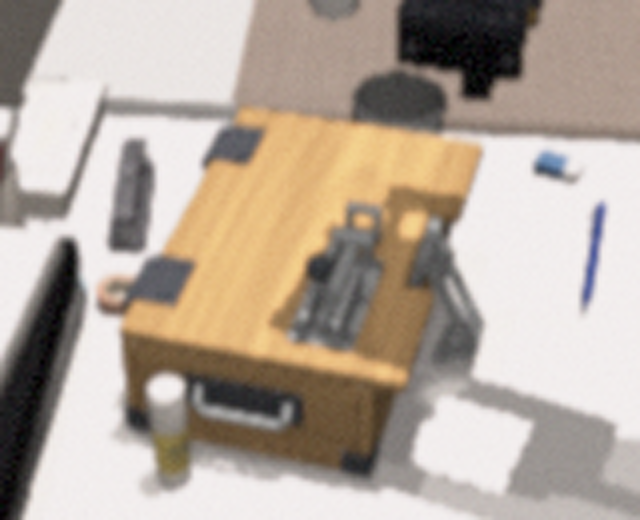

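Run:
```python
from h import *
p=shot('top');s=shot('side')
from scipy.optimize import least_squares
def tri(a,b):
    f=lambda X:np.r_[proj(p,X)[0]-a,proj(s,X)[0]-b]; r=least_squares(f,[.6,0,.05]); return r.x,r.fun
x,e=tri([288,169],[282,240]); print('glue',x,inb(x),e)
# top cap in side (246,435)/4-> from fit picture not needed; base in side0: px ~ (283,249)
print('glue base',inb(onplane(s,[283,249.5],0)))
x,e=tri([234,136],[228,290]);print('dropper',inb(x),e)
# stack corner: top px, side px  (front-left top edge)
for o in (0.05,.1,.15): print('stack front right corner at z',o,inb(onplane(p,[341,138],o)),proj(s,onplane(p,[341,138],o)))
for tilt in(15,20,25):
  c,sn=np.cos(np.radians(tilt)),np.sin(np.radians(tilt)); o=ori((0,-c,-sn),(1,0,0))
  q0=None
  for P in [(-107,185,150),(-107,185,72),(-107,105,70),(-60,105,200),(20,105,280),(92,105,300),(135,105,290)]:
    q=bot.ik(W(*P),o);print(tilt,P,None if q is None else q.round(0))
```

```text
glue [0.67471428 0.07408868 0.04543507] [ 41.38847912 178.27687681  45.43506766] [ 0.04996375 -1.03613113  0.89189818  0.27434704]
glue base [ 46.17096035 172.52934596   0.        ]
dropper [117.84291635 361.46034218  39.38378824] [-0.00157851 -0.18045538  0.13386077  0.04440552]
stack front right corner at z 0.05 [159.59829769  33.62125581  50.        ] [[261.87297301 198.23801177]]
stack front right corner at z 0.1 [141.83383508  33.91771758 100.        ] [[265.72215834 186.55968251]]
stack front right corner at z 0.15 [124.06937246  34.21417935 150.        ] [[269.83377528 174.08514249]]
15 (-107, 185, 150) [ 30.  47.  78. -53. 111.  47.]
15 (-107, 185, 72) [ 30.  54.  75. -51. 108.  52.]
15 (-107, 105, 70) [ 25.  49.  85. -54. 102.  53.]
15 (-60, 105, 200) [ 23.  40.  82. -59. 108.  41.]
15 (20, 105, 280) [ 20.  42.  69. -64. 110.  30.]
15 (92, 105, 300) [ 17.  49.  56. -67. 111.  23.]
15 (135, 105, 290) [ 16.  56.  46. -69. 111.  19.]
20 (-107, 185, 150) [ 30.  44.  79. -50. 108.  47.]
20 (-107, 185, 72) [ 30.  51.  77. -49. 105.  51.]
20 (-107, 105, 70) [ 24.  46.  87. -52.  99.  52.]
20 (-60, 105, 200) [ 22.  37.  83. -56. 105.  41.]
20 (20, 105, 280) [ 19.  40.  70. -60. 108.  29.]
20 (92, 105, 300) [ 17.  47.  56. -63. 109.  22.]
20 (135, 105, 290) [ 15.  53.  47. -64. 109.  19.]
25 (-107, 185, 150) [ 29.  40.  81. -47. 105.  46.]
25 (-107, 185, 72) [ 29.  47.  80. -46. 101.  51.]
25 (-107, 105, 70) [ 24.  42.  89. -50.  95.  51.]
25 (-60, 105, 200) [ 21.  34.  84. -53. 102.  39.]
25 (20, 105, 280) [ 18.  37.  70. -57. 106.  29.]
25 (92, 105, 300) [ 16.  45.  56. -59. 107.  22.]
25 (135, 105, 290) [ 15.  51.  47. -60. 108.  19.]
```

View pics/top8.png

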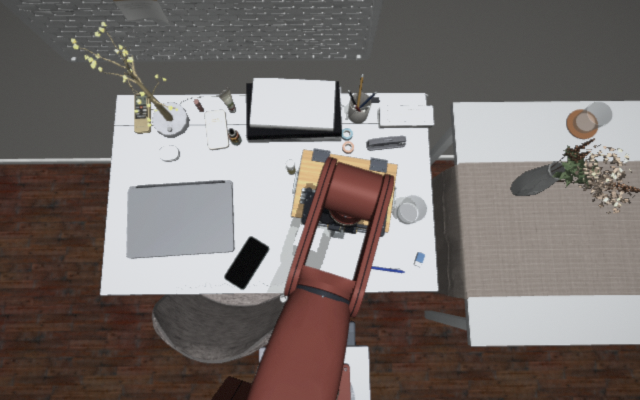

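```bash
cat >> h.py <<'E'
_c,_s=np.cos(np.radians(20)),np.sin(np.radians(20)); TL=ori((0,-_c,-_s),(1,0,0))
E
python3 - <<'E'
from h import *
bot.move_pose(W(-150,150,245),DOWN2); print(get_state()['time'])
bot.move_pose(W(-120,195,150),TL); print(get_state()['time'])
L((-107,195,75),.2,8)
shot('side','side9.png');shot('top','top9.png')
E
```

```text
22.85
23.8667
False [-106.1  194.3   76.8] [0.5 0.6 1.1] 24.4
```

View pics/side9.png

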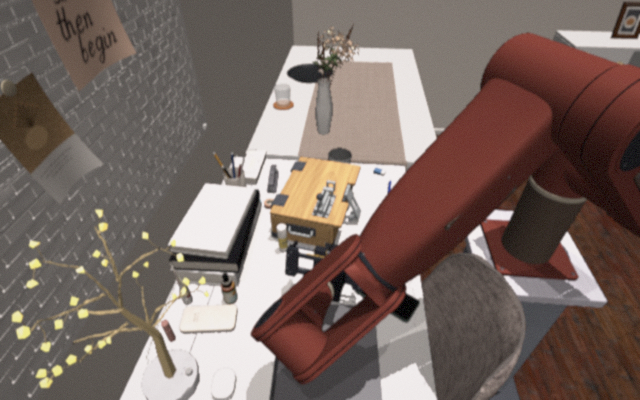

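View pics/top9.png

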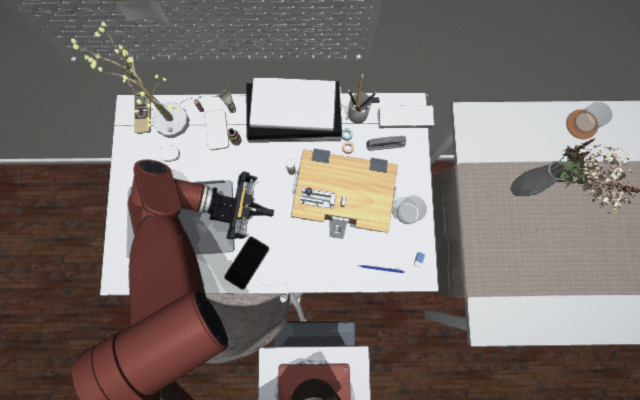

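Run:
```python
from h import *
if not L((-107,185,66),.1,8) and not L((-107,105,66),.12,8):
    L((-107,105,90),.04,4)
shot('top','top10.png')
im=cv2.imread('pics/top10.png')[130:260,240:400]; cv2.imwrite('pics/top10c.png',cv2.resize(im,None,fx=4,fy=4,interpolation=cv2.INTER_CUBIC))
```

```text
False [-107.4  184.3   65.9] [ 0.  -0.3  0.4] 24.78
False [-106.8  105.5   66.2] [0.5 0.7 0.2] 25.6
True [-107.2  105.6   69.5] [ 2.1 -0.1 -5.4] 25.9
```

View pics/top10c.png

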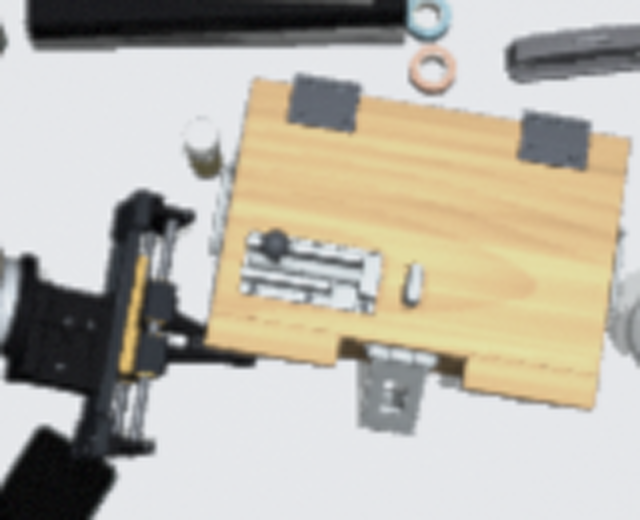

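```bash
cat > lift.py <<'E'
from h import *
import sys
a0,a1,v=float(sys.argv[1]),float(sys.argv[2]),float(sys.argv[3])
for d in np.arange(a0,a1+.1,7.5):
    th=np.radians(d); k=189-np.clip((d-12)/40,0,1)*14
    x=-k*np.cos(th)-6*np.sin(th); z=k*np.sin(th)-6*np.cos(th)
    # offset: TCP(-107,105,69) <-> corner rel (-189,-6)
    h=L((92+x-10,105,98+z-23),v,15)
    if h: print('STOP',d); break
shot('top',f'top_l{int(a1)}.png');shot('side',f'side_l{int(a1)}.png')
E
python3 lift.py 5 20 .06
```

```text
False [-107.   105.2   85.1] [ 0.8  3.5 -4.6] 26.38
False [-104.   105.   109.6] [-0.9  4.5 -4.6] 26.93
False [-95.5 104.7 132.5] [-2.9  2.9 -2.7] 27.49
```

View pics/side_l20.png

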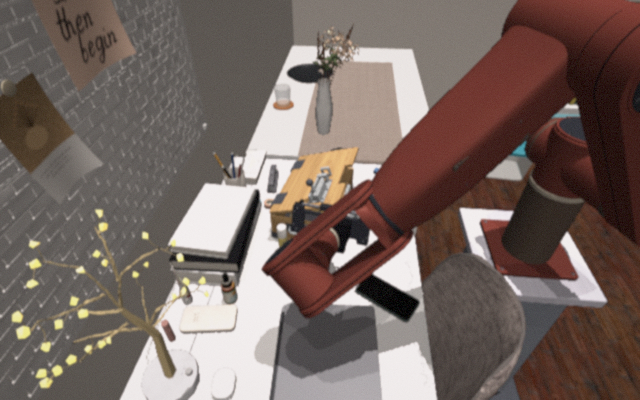

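View pics/top_l20.png

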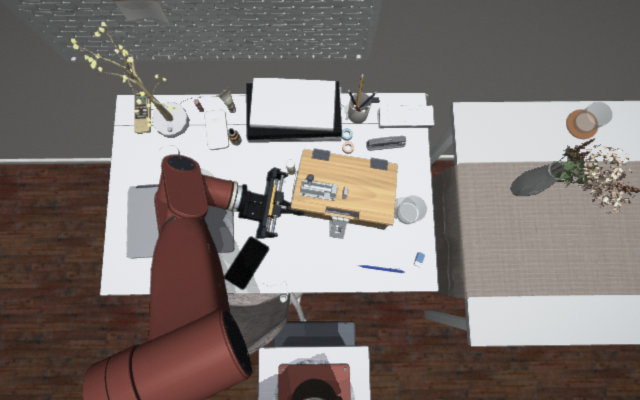

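The lid is rising (top view: its front edge is foreshortened and the box interior shows below it at (342,212)). The gripper body (268,200) clears the glue stick (291,166). I continue.

```bash
python3 lift.py 27.5 80 .09
```

```text
False [-83.5 105.  154.4] [-2.6  2.5 -3.1] 28.01
False [-70.5 104.7 174.6] [-7.4  1.7 -0.4] 28.43
False [-53.7 104.9 191. ] [-3.5  1.9 -1.7] 28.83
False [-35.7 105.  205.5] [-3.6  1.6 -0.3] 29.24
False [-17.2 105.  219. ] [-1.9  1.5 -1.6] 29.65
False [  2.4 104.9 231. ] [-2.2  0.1 -0.1] 30.06
False [ 23.4 104.9 239.9] [-1.3 -0.6  0.1] 30.47
False [ 45.3 105.  246. ] [-0.4 -0.6 -0.1] 30.88
```

View pics/side_l80.png

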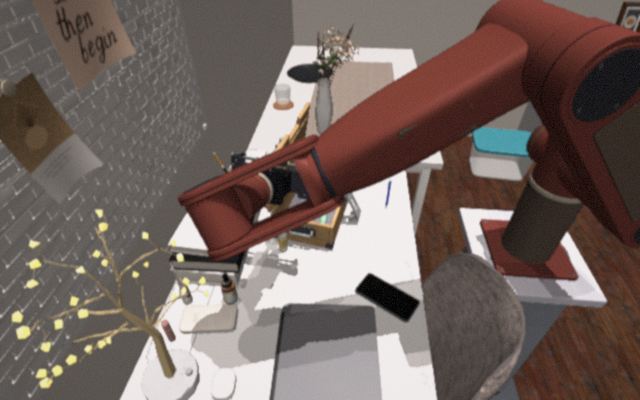

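View pics/top_l80.png

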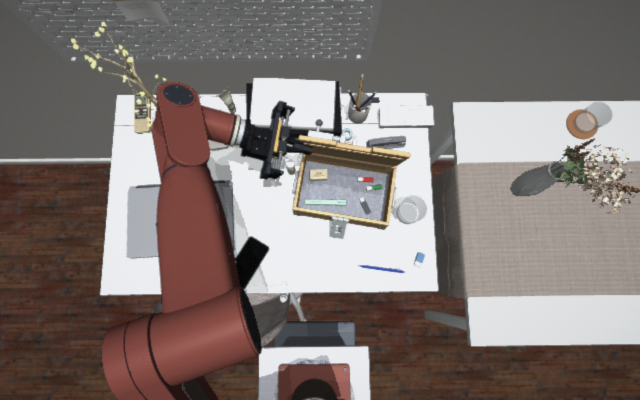

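```bash
cat > push.py <<'E'
from h import *
import sys
dry=len(sys.argv)>1
def T(yaw):
    y=np.radians(yaw); Rz=np.array([[np.cos(y),-np.sin(y),0],[np.sin(y),np.cos(y),0],[0,0,1]])
    return ori(Rz@[0,-_c,-_s],Rz@[1,0,0])
from h import _c,_s
k=175
for d,yaw in ((83,6),(86,12),(89,18),(92,24),(95,28),(98,30),(101,30)):
    th=np.radians(d); x=-k*np.cos(th)-6*np.sin(th); z=k*np.sin(th)-6*np.cos(th)
    P=(92+x-10,105,98+z-23)
    if dry: print(np.round(P),bot.ik(W(*P),T(yaw)).round(0)); continue
    if L(P,.03,12,T(yaw)): print('STOP',d); break
if not dry: shot('top','top_p.png');shot('side','side_p.png')
E
python3 push.py dry
```

```text
[ 55. 105. 248.] [ 19.  42.  70. -63. 102.  29.]
[ 64. 105. 249.] [ 19.  39.  75. -65.  97.  28.]
[ 73. 105. 250.] [ 20.  36.  79. -67.  91.  27.]
[ 82. 105. 250.] [ 20.  33.  84. -70.  86.  27.]Traceback (most recent call last):
  File "push.py", line 12, in <module>
    if dry: print(np.round(P),bot.ik(W(*P),T(yaw)).round(0)); continue
                              ^^^^^^^^^^^^^^^^^^^^^^^^^^
AttributeError: 'NoneType' object has no attribute 'round'
```

```bash
python3 - <<'E'
s=open('push.py').read()
s=s.replace("def T(yaw):","def T(yaw):\n    t=np.radians(20+yaw*.55); _c,_s=np.cos(t),np.sin(t)")
open('push.py','w').write(s)
E
python3 push.py dry && python3 push.py
```

```text
[ 55. 105. 248.] [ 18.  40.  71. -60. 100.  28.]
[ 64. 105. 249.] [ 18.  36.  75. -60.  94.  26.]
[ 73. 105. 250.] [ 18.  31.  79. -59.  87.  22.]
[ 82. 105. 250.] [ 17.  27.  83. -58.  81.  18.]
[ 91. 105. 250.] [ 16.  25.  85. -57.  77.  15.]
[100. 105. 249.] [ 15.  24.  85. -56.  74.  13.]
[110. 105. 248.] [ 15.  25.  84. -56.  74.  13.]
False [ 54.3 105.1 248.5] [-0.4 -0.2  0.2] 31.43
False [ 63.6 104.8 249.2] [-0.5 -0.1  0.2] 31.89
False [ 72.8 104.8 249.8] [0.1 0.2 0. ] 32.35
False [ 81.9 104.9 250.1] [ 0.  -0.4  0.5] 32.81
False [ 91.1 104.9 249.7] [ 0.3  0.4 -0.1] 33.27
False [100.5 104.8 249.3] [-0.7  0.2 -0.2] 33.73
False [109.6 104.9 247.7] [ 0.1 -0.1  0.2] 34.18
```

View pics/top_p.png

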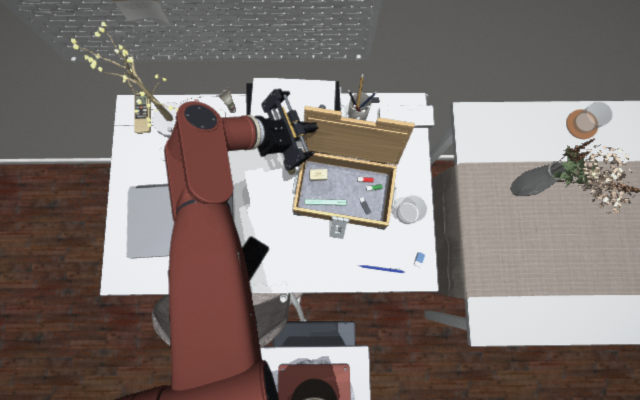

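View pics/side_p.png

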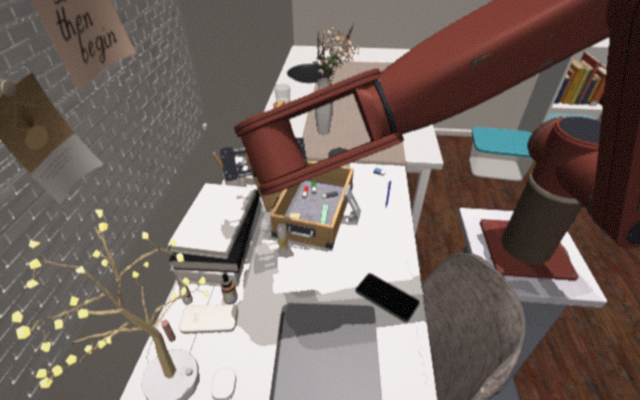

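Run:
```python
from h import *
L((70,130,255),.15); L((-20,220,290),.25); 
p=shot('top','top_e.png');s=shot('side','side_e.png')
for th in (1.5,1.65,1.8):
    for y in (140,-140):
        k,zz=-204,6; P=(92+k*np.cos(th)+zz*np.sin(th),y,98-k*np.sin(th)+zz*np.cos(th)); print(th,y,proj(p,W(*P)).round(1),proj(s,W(*P)).round(1))
im=p['pixels'][90:240,270:430,::-1];cv2.imwrite('pics/top_ec.png',cv2.resize(im,None,fx=4,fy=4,interpolation=cv2.INTER_CUBIC))
```

```text
False [ 70.  130.7 255.6] [ 0.2 -0.   0.5] 34.75
False [-19.4 219.4 289.7] [ 0.1  0.2 -0.2] 35.42
1.5 140 [[299.9 126.5]] [[264.4 151.6]]
1.5 -140 [[412.3 143.6]] [[299.5 100. ]]
1.65 140 [[301.9 115.1]] [[252.5 150.1]]
1.65 -140 [[413.7 132.1]] [[289.6  99.1]]
1.8 140 [[303.9 104.8]] [[241.2 150.3]]
1.8 -140 [[414.6 121.6]] [[280.   99.7]]
```

View pics/top_ec.png

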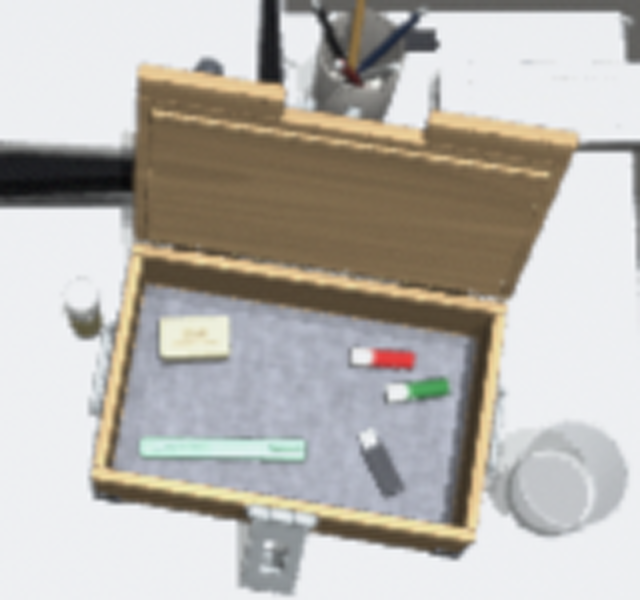

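View pics/side_e.png

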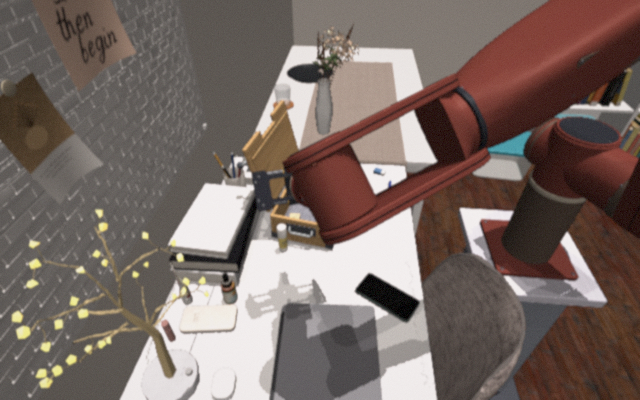

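Run:
```python
from h import *
bot.wait(.2); print(get_state()['wrist_force'].round(1),get_state()['time']); bot.sign_off()
```

```text
[0.  0.8 0.8] 35.725
the job is handed in; nothing more can be done
```

The box is open and I handed the job in at 35.7 s.

- **Bolt:** I rolled the knob up from the front with closed fingers and pushed the bolt back. A second push stopped at the same place against its end stop, so it was fully drawn (about 50 mm). I didn't re-check it after opening the lid.
- **Strap:** I swung it up and over from behind the tab, and it now hangs in front of the box. Near upright the fingers were bearing down on its end, and the wrist force reached about 40 N. That is under the 60 N limit but more than I wanted. I eased off and went on, and it reached 34 N once more before the strap fell forward.
- **Lid:** I lifted it from the left side by the left lip, with wrist forces under about 8 N, and eased it back past upright. It went the last part to its stop by itself.

**Last checks:** in the top picture the lid's front corners were within about 2 pixels of where they should be at 1.80 rad. The strap was hanging, and the arm was clear with about 1 N on the wrist. The glass and the glue stick were in their places. I saw no sign that the other bystanders had moved, but I didn't measure them at the end.

**Disagreement:** the side camera came out about 1 pixel (2–3 mm) off from the top camera, so I relied mainly on the top view and on touch.

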